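# Check the hardener bottle on the beam scale, then open its push-and-turn cap

### The arm

A 6-joint arm with a two-finger parallel gripper is mounted at the origin on the work surface; the furniture and walls round the work are solid. World frame = base frame: x ahead of the robot, y to its left, z up, the work surface at z = 0. Lengths are in m, angles in degrees, forces in N, time in s.
With the tool pointing down it reaches from about 0.275 to 0.75 m from the base axis. Payload 10.2 kg.
Tool frame: the origin (TCP) lies at the very end of the fingers, on their centre line; the grasp point (between the pads) lies 19 mm behind it; z points along the fingers, y is the line along which they close (so a half turn about z gives the same grasp; the last joint's range is limited). The gripper opens to 85 mm and grips with 20 to 120 N. Pads are 22 mm wide; open, the fingers measure 114 mm over their backs; the gripper's body (76 mm by 85 mm) begins 54 mm behind the grasp point. The pads swing forward as they close: fully open they stand 13 mm farther back than shut.
Start: joints at [-76.742, 17.928, 85.812, -0, 76.261, -12.8], TCP at [0.231, -0.472, 0.231] pointing down, gripper open.
Joint ranges: [-168.41, 168.41], [-55.51, 124.54], [10.69, 146.95], [-70.63, 250.63], [1, 178], [-165.06, 165.06]. Speed limits (degrees/s): [136.94, 136.94, 172.46, 180, 180, 180].

### API

Orientations are given as [roll, pitch, yaw] about the fixed x, y, z axes, in that order (R = Rz(yaw) Ry(pitch) Rx(roll)).
In Python, from workcell import r, snapshot, camera_model gives the robot as it stands (r), with the cameras as plain functions.
- The arm moves only by the tool move_tool, called as a command line: name --argument value ..., lists and objects as JSON in quotes. Schema: {"type":"object","properties":{"offsets":{"type":"array","items":{"type":"array","prefixItems":[{"type":"number"},{"type":"array","items":{"type":"number"},"minItems":3,"maxItems":3},{"type":"number"}],"minItems":3,"maxItems":3},"minItems":1,"maxItems":12},"squeeze":{"type":"number"},"only":{"type":"string"},"quiet":{"type":"boolean"},"lines":{"type":"string"}},"required":["offsets"],"additionalProperties":false}. offsets is a list of rows, 1 to 12 of them, each written [opening, [dx, dy, dz], turn]: the finger opening in m, then dx, dy, dz in a scale on which 1.0 is 500 mm, then a turn about the tool's z in fractions of the full range, 1 being 45 degrees; each row shifts and turns the commanded pose from where the row before left it, along the tool's axes as they then stand; what a row does not reach is not made up. A row lasts 1/12 s, in which the tool goes at most 0.0417 m and 7.16 degrees, less where a joint would pass 70% of its speed; a pose out of reach is approached as far as the arm can. The fingers move at their own pace and stop on an object; squeeze is the grip in N (left out, the last holds). Time passes only in rows, so rows that do not move let the fingers close. The tool returns the time, the measured TCP pose, the force, the opening and the grip force at its end. only (a regular expression) keeps the lines of the reply that match it, lines (a string "A,B") keeps lines A to B, and quiet returns only ok. No shift or turn number may pass 1 either way. Input that does not fit is refused with a message, and nothing moves.
- r.sense(): the state, without advancing time (a new reading comes with each control period).
- snapshot(name): name is "scene" or "top" or "wrist"; returns the picture (480x640x3 uint8, red, green, blue); there is no depth.
- camera_model(name): a dict with "fovy" (degrees; the focal length in pixels is half the picture's height over the tangent of half this angle, whatever the lens; pixels are square), "cx", "cy" (the principal point, pixels), "R" (3x3) and "t" (3): a world point X has camera coordinates R X + t. Camera axes: x right, y down, z forward; pixel columns grow to the right and rows downward; lengths in m; the calibration is good to about 2 mm. A picture is of the moment at which its call begins: read the wrist's pose just before it. camera_model takes no time and is no camera call; for the wrist camera it gives the pose at the moment of the call.
- r.sign_off(): hands the job in; it is judged then, once.
The state is a dict: "time": time; "q": joint angles; "qvel": joint speeds; "joint_efforts": joint torques, N m; "eef_pos": TCP position; "tcp_rot": TCP orientation; "contact_force": force on the tool from outside, world axes, zero at the start; "wrist_torque": the same for the moment, N m; "width": finger opening in m; "grip_force": force on a finger pad.
Only numpy, scipy, OpenCV 4.12 (cv2) and the standard library are available. Lean on these libraries where they do the work, as an engineer would, in place of code of your own. Each camera call takes 0.05 s, during which the arm holds its last target. There are 200 camera calls.

### The job

A part-used hardener bottle stands on a beam scale whose beam is arrested. Swing the red arrest lever all the way over to release the beam and let it tip freely to the brass weight's side, then swing the lever all the way back so that the beam is arrested level again; only then press the bottle's red safety cap down, twist it counter-clockwise (seen from above) while it is pressed, and lift it straight off. Finish while still holding the cap upright in the gripper, about 5 cm above the bottle's mouth and straight over it, with the beam still arrested and the things round about left where they were.

Things in the scene. Friction and masses are not known exactly. Their poses are not given: they have to be found in the camera images.
- scale: fixed beam scale, grey base plate 112 x 250 x 12 mm. Origin on the bench under the beam's pivot; x to the scale's back, y along the beam to the bottle's side, z up. The beam lies along y, 57 mm above the bench, with 66 mm round pans at y = +90 mm (bottle) and y = -90 mm (brass weight 35 mm across, its top 128 mm above the bench). The arrest shaft lies along x at y = -65 mm, 30 mm above the bench
- arrest (a joint): arrest lever (rad): 0 = leaning 0.6 rad towards the bottle (scale's +y), beam arrested; 1.2 = leaning 0.6 rad away from the bottle (-y), beam released. Starts between 0 and 0.06, stays where it is left, needs 1 to 2 N at the grip. It turns about the arrest shaft; positive moves the grip to the scale's -y
- lever_grip (a point): centre of the red grip on the arrest lever, in front of the scale: a roll 20 mm in diameter, 18 mm long, lying along the scale's x at x = -78 mm, 75 mm from the arrest shaft's axis. Can be pinched from above across its flat ends (fingers closing along the scale's x); swings in the scale's y-z plane, turning in the fingers; 92 mm above the bench at both ends of the travel, 105 mm in the middle
- beam (a joint): tilt of the beam (rad): 0 = level, positive = the weight's side down. Arrested it is held at 0; released it rests against its stop at +0.06, since the weight is the heavier. The bottle's side cannot go below level (a stop), so the cap can be pressed
- bottle: white bottle, 56 mm in diameter with a blue band, fixed on its pan: it cannot turn or be lifted off. Origin at the centre of its foot, 68 mm above the bench when the beam is level; axes those of the scale then. Its neck is 27 mm in diameter with two side lugs, and a spring plunger in it pushes the cap up
- mouth (a point): centre of the top of the bottle's neck, 112 mm above the bottle's foot (180 mm above the bench when the beam is level), at x = 0, y = +90 mm of the scale; axes those of the bottle
- cap: loose red ribbed push-and-turn cap, 47 mm in diameter, 34 mm high, 28 to 56 g; white stripe on top towards its own -x. Origin at the centre of its lower rim, 14 mm below mouth when shut, axes then along the bottle's. Lock: press down (4 N at first, 10 N fully down at 6 mm; 5 mm needed), turn counter-clockwise from above by 0.8 rad or more (1.05 is good) while down, lift off
- cap_grip (a point): centre of the full round disc that forms the upper 14 mm of the cap (47 mm across), 27 mm above its lower rim; grip here across the diameter, at any yaw. Unless pressed, the cap's lock resists turning and lifting; it can be pressed by the same grip that turns it
- parts_bin: loose blue parts bin, 110 x 85 x 50 mm, a bystander to be left alone; origin under its centre
- meter: loose multimeter, black and orange, 168 x 92 x 52 mm, lying flat, a bystander; origin under its centre
- pliers: loose pliers with blue handles, 52 x 185 x 14 mm, a bystander; origin under the centre
- tape_roll: loose roll of black tape, 62 mm in diameter, 19 mm high, a bystander; origin under its centre
- tape_measure: loose yellow tape measure, 66 x 73 x 32 mm, a bystander; origin under its centre

How it is judged (in metres and radians):
On the way, in this order (a step that is already met when the one before it is completed fails the run):
1. the arrest lever is swung over and the beam tips freely to the weight's side (value of joint arrest above 1.05 rad and value of joint beam above 0.045 rad), for 0.2 s.
2. the lever is back and the beam is arrested level (value of joint arrest below 0.15 rad and value of joint beam between -0.015 and 0.015 rad), for 0.2 s.
3. the cap is pressed down on the bottle by more than 3 mm (z of cap in the frame of mouth below -0.017 m and horizontal distance between cap and mouth below 0.006 m and value of joint arrest below 0.2 rad), for 0.1 s.
4. the cap is turned out of its lock (more than 0.7 rad) while still on the neck (angle between the x axis of cap and the x axis of mouth, either way round above 0.7 rad and z of cap in the frame of mouth below -0.004 m), for 0.05 s.
At the end, for the whole second after the job is handed in: The cap is held still in the fingers, upright within 0.3 rad, touching nothing of the scale or bottle, its lower rim 25 to 90 mm above the mouth and its centre within 25 mm of straight over it; the arrest lever is back (below 0.2 rad) and the beam level within 0.02 rad (z of cap in the frame of mouth between 0.025 and 0.09 m and horizontal distance between cap and mouth below 0.025 m and angle between cap's own z axis and vertical below 0.3 rad and contact force between cap and the fingers above 1 N and contact force between cap and scale below 0.1 N and linear speed of cap below 0.03 m/s and value of joint arrest below 0.2 rad and value of joint beam between -0.02 and 0.02 rad); the arm keeps its last pose, push and grip.
It fails at once if a bystander was pushed more than 2 cm (distance of any of parts_bin, meter, pliers, tape_roll, tape_measure from where it was at the start of the episode above 0.02 m).
It also fails if it takes over 51 s, if anything falls off the work surface, if the arm or the gripper's body presses on something with over 40 N, if the wrist force passes 120 N, or if a joint passes its speed limit or range.

## Working session

There is one attempt and no reset: what is moved stays moved. The work goes in short steps, Python scripts to look and compute and a tool call to move; the robot and the scene stay as the last step left them, time stands still between calls to the robot, and variables do not carry over. Pictures are saved under pics/ and viewed, at most 10 in all, crops included, and the job is handed in when it is done.

```bash
ls; mkdir -p pics
```

Run:
```python
from workcell import r, snapshot, camera_model
import cv2,numpy as np
s=r.sense();print(s)
a=snapshot("scene");b=snapshot("top")
np.save('scene.npy',a);np.save('top.npy',b)
cv2.imwrite('pics/scene.png',a[:,:,::-1]);cv2.imwrite('pics/top.png',b[:,:,::-1])
for n in("scene","top","wrist"):print(n,camera_model(n))
```

```text
pics
workcell.py
{'time': 0.0, 'q': array([-7.67425018e+01,  1.79608407e+01,  8.58532839e+01,  2.24479496e-03,
        7.62628793e+01, -1.28003904e+01]), 'qvel': array([ 0.02988341, -0.07973368,  0.03707087, -0.01581382,  0.13088985,
        0.00321383]), 'joint_efforts': array([-1.10168821e-03, -4.12266362e+01, -2.59741473e+01, -2.58956770e-04,
        4.12331792e-03,  9.35388726e-06]), 'eef_pos': array([ 0.23055458, -0.47137952,  0.23072738]), 'tcp_rot': array([-1.79925393e+02, -1.91863270e-02,  2.60573416e+01]), 'contact_force': array([0.42669132, 0.24521793, 0.15121296]), 'wrist_torque': array([-0.02199754, -0.01006406,  0.0110647 ]), 'grip_force': 0.0, 'width': 0.08523173424924467}
scene {'fovy': 44.465331503046116, 'cx': 325.89514857057213, 'cy': 240.43893579088305, 'R': array([[ 0.86976813, -0.49314527, -0.01763936],
       [-0.38703215, -0.65956719, -0.64434248],
       [ 0.3061201 ,  0.56725556, -0.76453359]]), 't': array([-0.47630653,  0.24573807,  1.36814012])}
top {'fovy': 46.78479675222169, 'cx': 316.8784415585545, 'cy': 230.43379244933746, 'R': array([[ 0.00429822, -0.99969489, -0.02432372],
       [-0.9938279 , -0.00157415, -0.1109217 ],
       [ 0.11084957,  0.02465036, -0.99353145]]), 't': array([-0.00943237,  0.56539343,  1.17703994])}
wrist {'fovy': 71.31619104668343, 'cx': 308.24381916258346, 'cy': 239.13866850624703, 'R': array([[ 4.39514845e-01, -8.98235234e-01, -4.06251409e-04],
       [-8.56685366e-01, -4.19319989e-01,  3.00434569e-01],
       [-2.70031264e-01, -1.31697423e-01, -9.53802341e-01]]), 't': array([-0.52533782, -0.03873025,  0.37935209])}
```

View pics/scene.png

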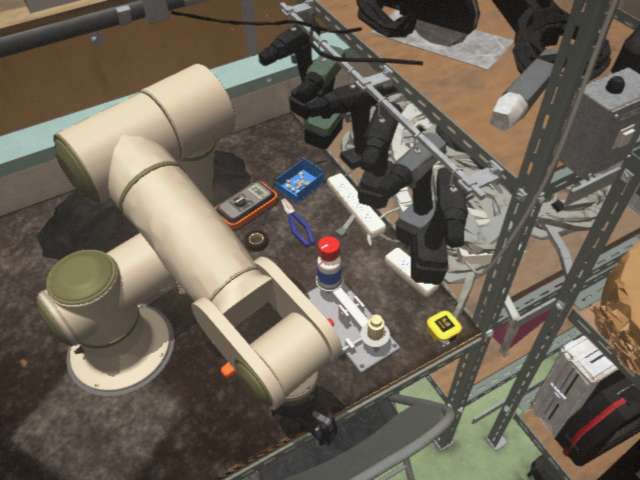

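View pics/top.png

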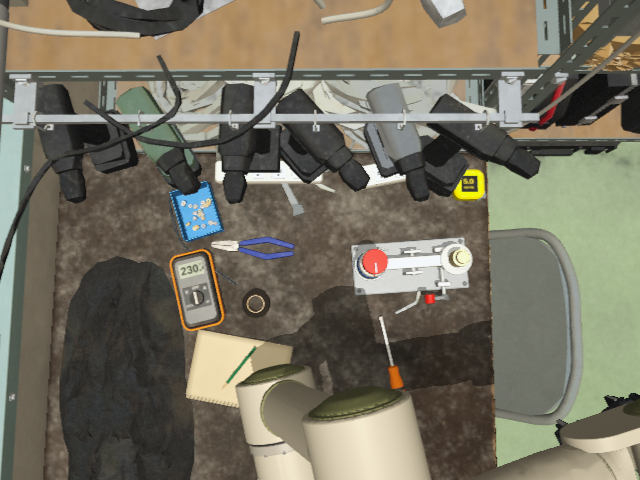

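The scene view shows the red cap at (329,245), the brass weight at (376,322) and the lever grip partly hidden by the arm at (330,322). In the top view the cap is at (375,260), the grip at (430,298) and the weight at (457,257).

Create h.py:
```python
import numpy as np,cv2
def ray(m,u,v,h=480):
    f=h/2/np.tan(np.radians(m['fovy'])/2)
    d=m['R'].T@np.array([(u-m['cx'])/f,(v-m['cy'])/f,1.]);return -m['R'].T@m['t'],d/np.linalg.norm(d)
def onz(m,u,v,z):
    c,d=ray(m,u,v);return c+d*(z-c[2])/d[2]
def tri(l):
    A=0;b=0
    for m,u,v in l:
        c,d=ray(m,u,v);P=np.eye(3)-np.outer(d,d);A=A+P;b=b+P@c
    X=np.linalg.solve(A,b);return X,[float(np.linalg.norm(np.cross(X-ray(*t)[0],ray(*t)[1]))) for t in l]
def blobs(im,lo,hi,amin=15):
    "colour blobs in HSV (red wraps if lo hue>hi hue): area, centroid, bbox"
    hsv=cv2.cvtColor(im,cv2.COLOR_RGB2HSV);lo=list(lo);hi=list(hi)
    if lo[0]>hi[0]: m=cv2.inRange(hsv,tuple(lo),(180,*hi[1:]))|cv2.inRange(hsv,(0,*lo[1:]),tuple(hi))
    else: m=cv2.inRange(hsv,tuple(lo),tuple(hi))
    n,_,st,ce=cv2.connectedComponentsWithStats(m)
    return [(int(st[i,4]),ce[i].round(1).tolist(),st[i,:4].tolist()) for i in range(1,n) if st[i,4]>=amin]
RED=((172,150,60),(6,255,255))
```

Run:
```python
from workcell import r, snapshot, camera_model
from h import *
a=np.load('scene.npy');b=np.load('top.npy');S=camera_model('scene');T=camera_model('top')
print([x for x in blobs(a,*RED) if 200<x[1][0]<450]);print([x for x in blobs(b,*RED)if 200<x[1][0]<490])
for n,im in(('s',a),('t',b)):print(n,[x for x in blobs(im,(22,40,120),(35,190,255),60) if 300<x[1][0]<490 and x[1][1]>150])
print('cap',tri([(S,329,241),(T,375,260)]));print('grip',onz(T,430,298,.095))
print('weight',onz(T,460,257,.128))
# base plate corners top
for uv in((352,245),(467,237),(471,287),(357,294)):print(onz(T,*uv,.012).round(3))
```

```text
[(396, [328.9, 247.5], [318, 236, 22, 25]), (15, [330.5, 321.1], [328, 319, 5, 6])]
[(452, [374.4, 260.8], [363, 249, 24, 25]), (92, [429.4, 298.5], [425, 294, 10, 10])]
s [(589, [443.3, 325.7], [427, 310, 35, 31]), (177, [376.0, 322.3], [368, 315, 17, 16])]
t [(181, [461.0, 256.4], [453, 249, 17, 17])]
cap (array([ 0.49145048, -0.11969688,  0.20671568]), [0.00031619632195789056, 0.00031619632195792406])
grip [ 0.42101622 -0.23906582  0.095     ]
weight [ 0.50216736 -0.29379798  0.128     ]
[ 0.535 -0.085  0.012]
[ 0.554 -0.337  0.012]
[ 0.444 -0.343  0.012]
[ 0.428 -0.095  0.012]
```

Careful with the scale: shifts go in shares of 500 mm and turns go in shares of 45 degrees. That gives: -6.76 degrees / 45 = -0.1502.

move_tool --offsets '[[0.085, [0, 0, 0], -0.1502], [0.085, [0, 0, 0], -0.1502], [0.085, [0, 0, 0], -0.1502], [0.085, [0, 0, 0], -0.1502], [0.085, [0, 0, 0], -0.1502], [0.085, [0, 0, 0], -0.1502], [0.085, [0, 0, 0], -0.1502], [0.085, [0, 0, 0], -0.1502], [0.085, [0, 0, 0], -0.1502], [0.085, [0, 0, 0], -0.1502]]'

```text
time: 0.93
eef_pos: [0.2305, -0.4715, 0.2309]
tcp_rot: [-180.0, -0.0, 94.0]
contact_force: [0.0, -0.2, 0.1]
width: 0.0851
grip_force: 0.0
```

move_tool --offsets '[[0.085, [0.054, 0.052, 0], 0], [0.085, [0.054, 0.052, 0], 0], [0.085, [0.054, 0.052, 0], 0], [0.085, [0.054, 0.052, 0], 0], [0.085, [0.054, 0.052, 0], 0], [0.085, [0.054, 0.052, 0], 0], [0.085, [0.054, 0.052, 0], 0], [0.085, [0.054, 0.052, 0], 0], [0.085, [0, 0, 0], 0], [0.085, [0, 0, 0], 0]]'

```text
time: 1.77
eef_pos: [0.4251, -0.2414, 0.231]
tcp_rot: [-180.0, -0.0, 93.9]
contact_force: [0.3, -0.3, -0.1]
width: 0.085
grip_force: 0.0
```

Run:
```python
from workcell import r, snapshot, camera_model
from h import *
s=r.sense();print(s['eef_pos'],s['tcp_rot'])
W=camera_model('wrist');a=snapshot('wrist');b=snapshot('scene')
np.savez('w1.npz',a=a,b=b,**W);cv2.imwrite('pics/w1.png',a[:,:,::-1])
print(blobs(a,*RED));print([x for x in blobs(b,*RED) if 200<x[1][0]<450])
```

```text
[ 0.42508173 -0.24144648  0.23102356] [-1.79973021e+02 -2.31275186e-02  9.38517225e+01]
[(9459, [462.0, 50.5], [388, 0, 132, 106]), (459, [305.0, 223.5], [295, 213, 21, 22]), (49, [486.9, 336.5], [483, 333, 8, 9]), (267, [509.1, 360.6], [492, 346, 34, 28])]
[(59, [328.2, 323.0], [324, 319, 9, 9])]
```

View pics/w1.png

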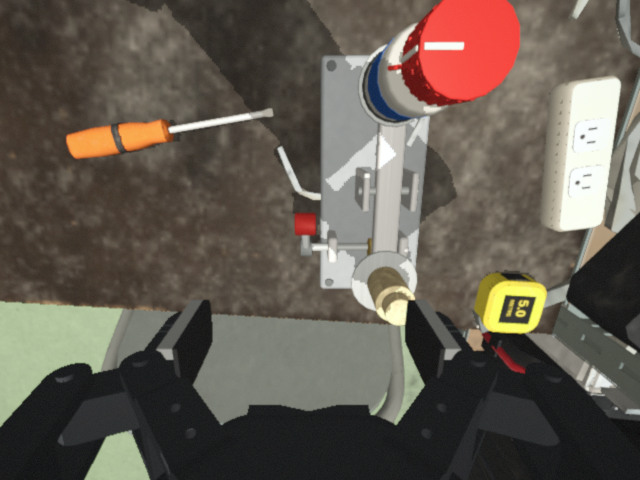

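The wrist view shows the grip at (305,223), the cap's disc at about (468,48) with its stripe at (444,45), and the weight at (397,305). A grey bent rod lies on the bench near (300,175), clear of the grip.

Run:
```python
from workcell import r, snapshot, camera_model
from h import *
d=np.load('w1.npz');W={k:d[k] for k in('fovy','cx','cy','R','t')};S=camera_model('scene');T=camera_model('top')
print('grip WT',tri([(W,305,223.5),(T,429.4,298.5)]));print('grip WTS',tri([(W,305,223.5),(T,429.4,298.5),(S,328.2,323)]))
# cap top face: bright red region, ellipse
def top(im,x0,x1,y0,y1):
    c=im[y0:y1,x0:x1].astype(int);m=(((c[...,0]>200)&(c[...,1]<70))*255).astype(np.uint8)
    cs=max(cv2.findContours(m,0,2)[0],key=cv2.contourArea);h=cv2.convexHull(cs);(x,y),ax,an=cv2.fitEllipse(h);return x+x0,y+y0,ax
print(top(d['a'],380,540,0,130),top(np.load('top.npy'),350,400,235,285))
print('weight',tri([(W,398,306),(T,461,256.4)]))
for z in(.0,.03,.06):print('rod top-view/wrist',z,onz(T,397,312,z).round(3),onz(W,280,150,z).round(3))
```

```text
grip WT (array([ 0.4213209 , -0.23440487,  0.11312153]), [0.0011566799875952097, 0.0011566799875952851])
grip WTS (array([ 0.42085284, -0.23895786,  0.09185034]), [0.001951066209046814, 0.001040936139518419, 0.0009326157928328257])Traceback (most recent call last):
  File "<stdin>", line 9, in <module>
  File "<stdin>", line 8, in top
cv2.error: OpenCV(4.12.0) /io/opencv/modules/imgproc/src/shapedescr.cpp:361: error: (-201:Incorrect size of input array) There should be at least 5 points to fit the ellipse in function 'fitEllipseNoDirect'
```

move_tool --offsets '[[0.045, [0.0054, -0.0078, 0], 0], [0.045, [0, 0, 0.06], 0], [0.045, [0, 0, 0.06], 0], [0.045, [0, 0, 0.04], 0], [0.045, [0, 0, 0.04], 0], [0.045, [0, 0, 0], 0], [0.045, [0, 0, 0], 0]]' --squeeze 30

```text
time: 2.45
eef_pos: [0.4196, -0.2409, 0.1313]
tcp_rot: [-179.9, -0.1, 93.6]
contact_force: [0.2, 0.5, -0.4]
width: 0.0449
grip_force: 0.0
```

Run:
```python
from workcell import r, snapshot, camera_model
from h import *
W=camera_model('wrist');a=snapshot('wrist');cv2.imwrite('pics/w2.png',a[:,:,::-1])
b=[x for x in blobs(a,*RED)];print(b,r.sense()['eef_pos']);T=camera_model('top')
d=np.load('w1.npz');W1={k:d[k] for k in('fovy','cx','cy','R','t')}
for x in b:
    print(tri([(W,*x[1]),(W1,305,223.5),(T,429.4,298.5)]))
```

```text
[(8728, [581.8, 35.8], [515, 0, 125, 81]), (282, [486.4, 10.5], [470, 3, 33, 15]), (1038, [312.4, 269.0], [297, 253, 32, 33]), (839, [582.2, 417.9], [530, 386, 109, 59])] [ 0.42017442 -0.24117648  0.13223196]
(array([ 0.41582804, -0.18605801,  0.29225098]), [0.020710559059147638, 0.005188263181276891, 0.017880883611158346])
(array([ 0.4150933 , -0.18602261,  0.3053154 ]), [0.017438346249615187, 0.00641868804521769, 0.016163911612271046])
(array([ 0.42157948, -0.23713542,  0.09978941]), [0.0006800646201595762, 0.0011208331818220265, 0.0015320205967547407])
(array([ 0.4262026 , -0.19564525,  0.25756762]), [0.016514327563367532, 0.004934569924958577, 0.01409771341877679])
```

View pics/w2.png

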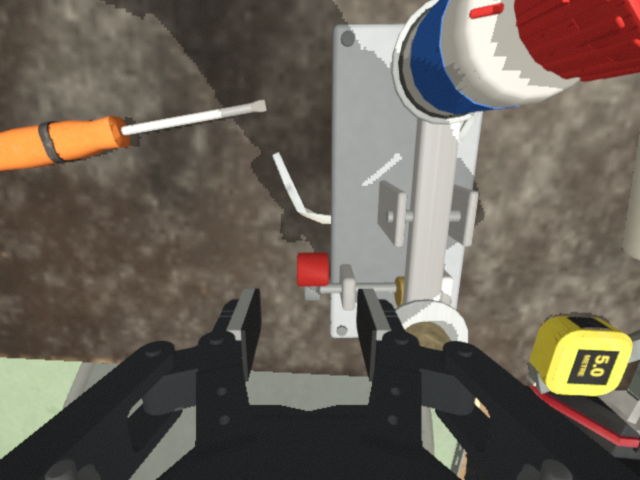

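The grip is at (312,269), centred between the fingers; 58 mm further down to grip height.

To row units: 0.02 m / 0.5 = 0.04, 0.003 m / 0.5 = 0.006.

move_tool --offsets '[[0.045, [0.006, 0.002, 0.04], 0], [0.045, [0, 0, 0.04], 0], [0.045, [0, 0, 0.036], 0], [0.045, [0, 0, 0], 0], [0.01, [0, 0, 0], 0], [0.01, [0, 0, 0], 0], [0.01, [0, 0, 0], 0], [0.01, [0, 0, 0], 0]]' --squeeze 30

```text
time: 3.17
eef_pos: [0.4218, -0.2379, 0.0749]
tcp_rot: [179.9, 0.1, 93.7]
contact_force: [-1.9, 0.4, 8.3]
width: 0.0173
grip_force: 34.4
```

Run:
```python
from workcell import r, snapshot, camera_model
from h import *
b=snapshot('scene');print([x for x in blobs(b,*RED) if 200<x[1][0]<450]); print(r.sense()['wrist_torque'])
```

```text
[(52, [329.9, 322.2], [327, 318, 7, 10])]
[0.09965973 0.18990378 0.13891803]
```

To row units: -0.0075 m / 0.5 = -0.015, -0.0074 m / 0.5 = -0.0148.

move_tool --offsets '[[0.01, [-0.0128, 0, -0.0078], 0], [0.01, [-0.0136, 0, -0.0066], 0], [0.01, [-0.014, 0, -0.0052], 0], [0.01, [-0.0146, 0, -0.0036], 0], [0.01, [-0.0148, 0, -0.0022], 0], [0.01, [-0.015, 0, -0.0008], 0], [0.01, [-0.015, 0, 0.0008], 0], [0.01, [-0.0148, 0, 0.0022], 0], [0.01, [-0.0146, 0, 0.0036], 0], [0.01, [-0.014, 0, 0.0052], 0], [0.01, [-0.0136, 0, 0.0066], 0], [0.01, [-0.0128, 0, 0.0078], 0]]'

```text
time: 4.22
eef_pos: [0.4279, -0.3229, 0.0751]
tcp_rot: [179.8, 0.1, 93.6]
contact_force: [5.2, 1.5, 6.6]
width: 0.0175
grip_force: 35.7
```

move_tool --offsets '[[0.01, [0, 0, 0], 0], [0.01, [0, 0, 0], 0], [0.01, [0, 0, 0], 0]]'

```text
time: 4.47
eef_pos: [0.4279, -0.3231, 0.0749]
tcp_rot: [179.8, 0.2, 93.6]
contact_force: [4.1, -1.5, 3.4]
width: 0.0173
grip_force: 35.3
```

Run:
```python
from workcell import r, snapshot, camera_model
from h import *
for n in('scene','top'):
    b=snapshot(n);print([x for x in blobs(b,*RED) if 200<x[1][0]<500])
    print([x for x in blobs(b,(22,40,120),(35,190,255),60) if 300<x[1][0]<490 and x[1][1]>150])
    np.save(n+'2.npy',b)
```

```text
[(24, [352.1, 348.3], [350, 345, 5, 7])]
[(662, [442.9, 325.6], [427, 310, 35, 31])]
[(474, [378.8, 260.4], [366, 249, 26, 27])]
[(150, [462.0, 256.9], [454, 249, 17, 18]), (80, [484.1, 325.0], [464, 314, 36, 25]), (461, [435.1, 421.8], [399, 395, 55, 67])]
```

The top view's cap centroid moved 4.4 px (about 9 mm) to the weight's side, so the beam is released and tipped. Now back again.

move_tool --offsets '[[0.01, [0, 0, 0], 0], [0.01, [0, 0, 0], 0], [0.01, [0, 0, 0], 0]]'

```text
time: 4.82
eef_pos: [0.4279, -0.323, 0.075]
tcp_rot: [179.8, 0.2, 93.6]
contact_force: [4.3, -1.2, 3.6]
width: 0.0169
grip_force: 35.3
```

move_tool --offsets '[[0.01, [0.0128, 0, -0.0078], 0], [0.01, [0.0136, 0, -0.0066], 0], [0.01, [0.014, 0, -0.0052], 0], [0.01, [0.0146, 0, -0.0036], 0], [0.01, [0.0148, 0, -0.0022], 0], [0.01, [0.015, 0, -0.0008], 0], [0.01, [0.015, 0, 0.0008], 0], [0.01, [0.0148, 0, 0.0022], 0], [0.01, [0.0146, 0, 0.0036], 0], [0.01, [0.014, 0, 0.0052], 0], [0.01, [0.0136, 0, 0.0066], 0], [0.01, [0.0128, 0, 0.0078], 0]]'

```text
time: 5.82
eef_pos: [0.4218, -0.2379, 0.0742]
tcp_rot: [179.9, 0.2, 93.7]
contact_force: [-0.7, -17.1, 16.6]
width: 0.0176
grip_force: 36.3
```

move_tool --offsets '[[0.01, [0.004, 0, 0.0028], 0], [0.01, [0, 0, 0], 0], [0.01, [0, 0, 0], 0], [0.01, [0, 0, 0], 0]]'

```text
time: 6.15
eef_pos: [0.4218, -0.2378, 0.0741]
tcp_rot: [179.9, 0.4, 93.7]
contact_force: [-5.3, -11.1, 18.0]
width: 0.0174
grip_force: 36.2
```

Run:
```python
from workcell import r, snapshot, camera_model
from h import *
for n in('scene','top'):
    b=snapshot(n);print([x for x in blobs(b,*RED) if 200<x[1][0]<500])
    print([x for x in blobs(b,(22,40,120),(35,190,255),60) if 300<x[1][0]<490 and x[1][1]>150])
```

```text
[(52, [329.9, 322.2], [327, 318, 7, 10])]
[(669, [442.9, 325.7], [426, 310, 36, 31]), (129, [375.8, 321.9], [368, 315, 17, 16])]
[(457, [374.6, 260.9], [363, 249, 25, 27])]
[(181, [461.0, 256.3], [453, 249, 17, 17]), (79, [428.6, 289.0], [415, 280, 25, 19]), (112, [428.4, 331.0], [407, 319, 39, 26]), (121, [481.0, 336.5], [467, 320, 30, 31]), (512, [385.3, 435.6], [339, 410, 69, 66])]
```

The cap's centroid is back at its starting pixel, so the beam is level. Next I release the grip, rise, and go over the cap.

To row units: -0.04 m / 0.5 = -0.08, -0.02 m / 0.5 = -0.04.

move_tool --offsets '[[0.045, [0, 0, 0], 0], [0.045, [0, 0, 0], 0], [0.045, [0, 0, 0], 0], [0.045, [0, 0, -0.04], 0], [0.045, [0, 0, -0.08], 0], [0.045, [0, 0, -0.08], 0], [0.085, [0, 0, -0.08], 0], [0.085, [0, 0, -0.08], 0], [0.085, [0, 0, -0.02], 0], [0.085, [0, 0, 0], 0]]'

```text
time: 7.08
eef_pos: [0.4218, -0.2355, 0.2643]
tcp_rot: [179.8, 0.2, 93.7]
contact_force: [-0.0, 0.1, -0.6]
width: 0.0852
grip_force: 0.0
```

move_tool --offsets '[[0.085, [0.0454, 0.0308, 0], 0], [0.085, [0.0454, 0.0308, 0], 0], [0.085, [0.0454, 0.0308, 0], 0], [0.085, [0.0454, 0.0308, 0], 0], [0.085, [0.0454, 0.0308, 0], 0], [0.085, [0, 0, 0], 0], [0.085, [0, 0, 0], 0], [0.085, [0, 0, 0], 0]]'

```text
time: 7.75
eef_pos: [0.4901, -0.1172, 0.2604]
tcp_rot: [-179.9, -0.1, 93.7]
contact_force: [0.2, 0.9, 0.4]
width: 0.0853
grip_force: 0.0
```

Run:
```python
from workcell import r, snapshot, camera_model
from h import *
W=camera_model('wrist');a=snapshot('wrist');b=snapshot('top')
np.savez('w3.npz',a=a,b=b,**W);cv2.imwrite('pics/w3.png',a[:,:,::-1])
print(blobs(a,*RED,100),r.sense()['eef_pos']);print([x for x in blobs(b,*RED) if 200<x[1][0]<500])
```

```text
[(3965, [310.6, 256.8], [276, 219, 69, 76]), (356, [236.6, 326.0], [227, 317, 20, 19])] [ 0.49009891 -0.11779152  0.26110755]
[(68, [430.2, 298.9], [426, 294, 9, 10])]
```

View pics/w3.png

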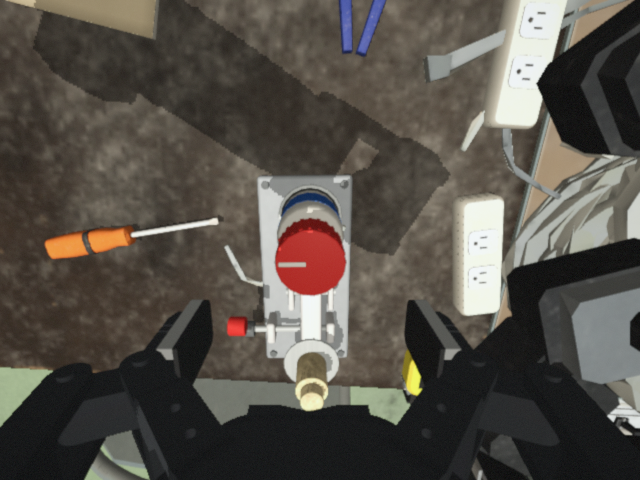

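The wrist view shows the cap's top disc centred at about (311,260), roughly 69 px wide with its bottom edge at row 295. The lever grip at (237,326) stands where it started.

Run:
```python
from workcell import r, snapshot, camera_model
from h import *
d=np.load('w3.npz');W={k:d[k] for k in('fovy','cx','cy','R','t')};S=camera_model('scene');T=camera_model('top')
c=d['a'][200:310,260:360].astype(int);m=((c[...,0]>150)&(c[...,0]>2.5*c[...,1])).astype(np.uint8)*255
h=cv2.cvtColor(d['a'],cv2.COLOR_RGB2HSV)[200:310,260:360]
m2=((h[...,2]>170)&(h[...,1]>150)|((h[...,1]<60)&(h[...,2]>200)&(m<0))).astype(np.uint8)*255
print('vals',d['a'][225:300:6,320].tolist())
cs=max(cv2.findContours(m2,0,2)[0],key=cv2.contourArea);e=cv2.fitEllipse(cv2.convexHull(cs));u,v=e[0][0]+260,e[0][1]+200;print(u,v,e)
print('W',onz(W,u,v,.2));print('T',onz(T,375.2,260.8,.2));print('S',onz(S,329,243,.2));print('WT',tri([(W,u,v),(T,375.2,260.8)]),'WS',tri([(W,u,v),(S,329,243)]),'ST',tri([(S,329,243),(T,375,260.8)]))
print('weight S T',tri([(S,376,320),(T,461,256.4)]))
print(r.sense()['eef_pos'])
```

```text
vals [[98, 21, 17], [134, 31, 29], [185, 57, 50], [183, 57, 51], [183, 57, 51], [182, 54, 46], [180, 52, 49], [179, 49, 43], [177, 48, 43], [176, 46, 42], [175, 43, 37], [175, 46, 41], [211, 208, 202]]
309.7923583984375 262.1755027770996 ((49.7923583984375, 62.17550277709961), (64.07228088378906, 68.78925323486328), 93.17095184326172)
W [ 0.49161975 -0.12032926  0.2       ]
T [ 0.49006587 -0.12046825  0.2       ]
S [ 0.49160885 -0.1198656   0.2       ]
WT (array([ 0.49088471, -0.12061919,  0.19903314]), [0.0007658715777557911, 0.0007658715777556633]) WS (array([ 0.49153603, -0.1201545 ,  0.2003731 ]), [7.75636614982889e-05, 7.756366149832662e-05]) ST (array([ 0.49062534, -0.12029072,  0.200879  ]), [0.0006624425104554144, 0.0006624425104554009])
weight S T (array([ 0.50437219, -0.29829524,  0.11802351]), [0.0003927615832425377, 0.0003927615832426476])
[ 0.49009891 -0.11779152  0.26110755]
```

To row units: 0.03 m / 0.5 = 0.06, -0.0026 m / 0.5 = -0.0052.

move_tool --offsets '[[0.085, [-0.0052, 0.002, 0], 0], [0.085, [0, 0, 0.06], 0], [0.085, [0, 0, 0.06], 0], [0.085, [0, 0, 0.04], 0], [0.085, [0, 0, 0.022], 0], [0.085, [0, 0, 0], 0], [0.085, [0, 0, 0], 0]]' --squeeze 60

```text
time: 8.43
eef_pos: [0.4917, -0.1202, 0.171]
tcp_rot: [-180.0, -0.0, 93.6]
contact_force: [0.5, -0.3, 0.9]
width: 0.0851
grip_force: 0.0
```

move_tool --offsets '[[0.03, [0, 0, 0], 0], [0.03, [0, 0, 0], 0], [0.03, [0, 0, 0], 0], [0.03, [0, 0, 0], 0], [0.03, [0, 0, 0], 0]]'

```text
time: 8.85
eef_pos: [0.492, -0.1199, 0.1716]
tcp_rot: [179.9, 0.0, 93.7]
contact_force: [-0.6, 0.1, 3.2]
width: 0.0455
grip_force: 60.5
```

To row units: 0.002 m / 0.5 = 0.004, 0.001 m / 0.5 = 0.002.

move_tool --offsets '[[0.03, [0, 0, 0.004], 0], [0.03, [0, 0, 0.004], 0], [0.03, [0, 0, 0.004], 0], [0.03, [0, 0, 0.002], 0], [0.03, [0, 0, 0], 0], [0.03, [0, 0, 0], 0]]'

```text
time: 9.35
eef_pos: [0.4921, -0.1199, 0.1658]
tcp_rot: [179.9, 0.1, 93.7]
contact_force: [-6.9, 2.5, 19.3]
width: 0.0453
grip_force: 62.0
```

To row units: -6.2 degrees / 45 = -0.1378.

move_tool --offsets '[[0.03, [0, 0, 0], -0.1378], [0.03, [0, 0, 0], -0.1378], [0.03, [0, 0, 0], -0.1378], [0.03, [0, 0, 0], -0.1378], [0.03, [0, 0, 0], -0.1378], [0.03, [0, 0, 0], -0.1378], [0.03, [0, 0, 0], -0.1378], [0.03, [0, 0, 0], -0.1378], [0.03, [0, 0, 0], -0.1378], [0.03, [0, 0, 0], -0.1378], [0.03, [0, 0, 0], 0], [0.03, [0, 0, 0], 0]]'

```text
time: 10.35
eef_pos: [0.4921, -0.1198, 0.1659]
tcp_rot: [-180.0, 0.1, 155.7]
contact_force: [-7.3, 2.0, 19.3]
width: 0.0454
grip_force: 61.8
```

Run:
```python
from workcell import r, snapshot, camera_model
from h import *
print(r.sense()['wrist_torque'])
a=snapshot('wrist');cv2.imwrite('pics/w4.png',a[:,:,::-1])
```

```text
[0.28111603 1.05617345 0.12212213]
```

View pics/w4.png

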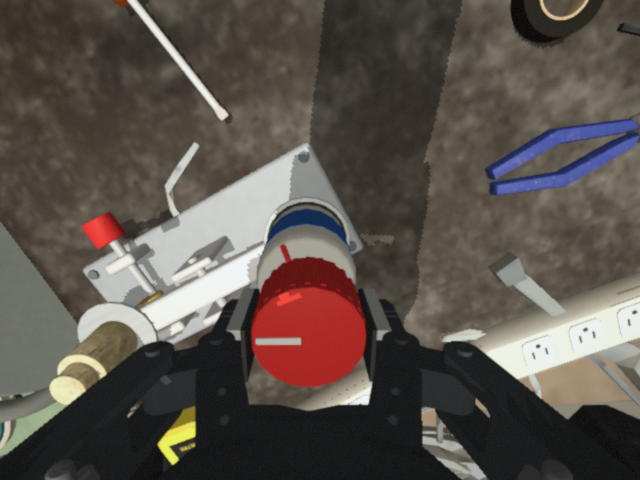

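The stripe at (278,342) still lies along the finger line, so the cap turned with the gripper by about 62°. Now I lift it straight off.

To row units: -0.01 m / 0.5 = -0.02, -0.006 m / 0.5 = -0.012.

move_tool --offsets '[[0.03, [0, 0, -0.008], 0], [0.03, [0, 0, -0.012], 0], [0.03, [0, 0, -0.02], 0], [0.03, [0, 0, -0.02], 0], [0.03, [0, 0, -0.02], 0], [0.03, [0, 0, -0.02], 0], [0.03, [0, 0, -0.02], 0], [0.03, [0, 0, -0.02], 0], [0.03, [0, 0, 0], 0], [0.03, [0, 0, 0], 0], [0.03, [0, 0, 0], 0], [0.03, [0, 0, 0], 0]]'

```text
time: 11.4
eef_pos: [0.4916, -0.1196, 0.2333]
tcp_rot: [180.0, -0.1, 155.7]
contact_force: [0.7, 0.4, -0.0]
width: 0.0451
grip_force: 61.2
```

Run:
```python
from workcell import r, snapshot, camera_model
from h import *
a=snapshot('wrist');b=snapshot('scene')
c=np.hstack([cv2.resize(a,(400,300)),cv2.resize(b[180:360,240:480],(400,300))]);cv2.imwrite('pics/w5.png',c[:,:,::-1])
t=snapshot('top');print(blobs(t,*RED))
```

```text
[(84, [556.5, 93.3], [550, 85, 13, 18]), (128, [547.4, 115.6], [539, 105, 18, 21]), (23, [532.3, 128.5], [529, 127, 8, 4]), (85, [429.4, 298.6], [425, 294, 10, 10])]
```

View pics/w5.png

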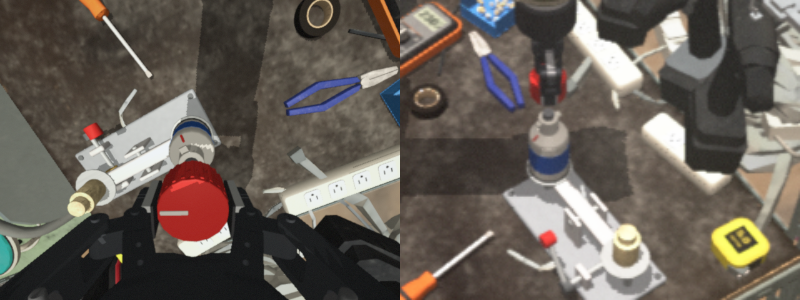

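The cap is in the fingers (wrist pane, about (195,205)) and the bare neck shows below it (scene pane, about (550,125)). The lever grip in the top view at (429.4,298.6) matches its starting place.

```bash
python3 -c "
from workcell import r, snapshot, camera_model
print(r.sign_off())"
```

```text
the job is handed in; nothing more can be done
None
```

The job is handed in: the beam was released, tipped and re-arrested, then the cap was pressed, turned about 62° counter-clockwise and lifted off, and it is held by my estimate about 5 cm over the mouth. Sign-off returned no verdict.

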